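# Rock the seesaw gate over and feed the mill balls to the other tray

### The arm

A 6-joint arm with a two-finger parallel gripper is mounted at the origin on the work surface. World frame = base frame: x ahead of the robot, y to its left, z up, the work surface at z = 0. Lengths are in m, angles in degrees, forces in N, time in s.
With the tool pointing down it reaches from about 0.325 to 0.9 m from the base axis. Payload 3.5 kg.
Tool frame: the origin (TCP) lies between the finger pads; the fingertips stand ahead of it and the grasp point (between the pads) lies 2 mm behind it (bot.tcp_to_tips is the z of the fingertips in the tool frame, in m); z points along the fingers, y is the direction in which the jaws open and shut (so a half turn about z gives the same grasp; the last joint's range is limited). The gripper opens to 85 mm and grips with 20 to 120 N. Pads are 22 mm wide; open, the fingers measure 114 mm over their backs; the gripper's body (76 mm by 85 mm) begins 54 mm behind the grasp point. The pads swing forward as they close: fully open they stand 13 mm farther back than shut.
Start: joints at [63.69, 15.837, -1.513, 72.651, 0, 84.076], TCP at [0.218, 0.586, 0.248] pointing down, gripper open.
Joint ranges: [-178.77, 178.77], [-48.84, 107.48], [-61.69, 71.31], [-111.58, 123.2], [-90, 87.43], [-180, 180]. Speed limits (degrees/s): [147.25, 147.25, 180, 180, 180, 180].

### API

Orientations are given as a 3x3 rotation matrix whose columns are the frame's x, y, z axes.
In Python, from workcell import bot, viewer, boxes_of, place_of gives the robot as it stands.
- The arm moves only by the shell command python3 -m inch 'ROWS' [FORCE]. ROWS is JSON, a list of rows, each a list of 7 numbers: the turn, a rotation vector about the world's x, y, z in rad, then the shift along the world's x, y, z in mm, then the finger opening in mm, from 0 to 85.4. A call has 1 to 10 rows; each row is the pose to reach, as a shift and turn from the pose commanded when the call began; what a row does not reach only later rows make up. A row lasts 1/10 s, in which the tool goes at most 50 mm and 8.59 degrees, less where a joint would pass 70% of its speed; a pose out of reach is approached as far as the arm can. A call with a gripper value outside its range is refused whole. The fingers move at their own pace and stop on an object; FORCE is the grip in N (left out, the last holds). Time passes only in rows, so rows that repeat a pose let the fingers close. It gives the time, the measured TCP pose, the force and the opening at its end, in the units of the state.
- bot.observe(): the state, without advancing time (a new reading comes with each control period).
- viewer.get_image(name): name is "side" or "top"; returns the picture (420x560x3 uint8, blue, green, red); there is no depth.
- viewer.camera_model(name): a dict with "fx", "fy", "cx", "cy" (pixels), "T" (4x4, takes a point from camera to world coordinates). Camera axes: x right, y down, z forward; pixel columns grow to the right and rows downward; lengths in m; the calibration is good to about 2 mm. A picture is of the moment at which its call begins. camera_model takes no time and is no camera call.
- bot.hand_in(): hands the job in, once; it reports no verdict.
Trained networks look in the newest picture that a camera, given by its name, has taken for a name from the list of things; names that differ only in an ending like _2 or _b are one class to them, and where a whole thing is asked for, a point or a joint stands for the part that bears it (a point fixed in the world has none). Each returns a list of dicts, best first, with "p" (0 to 1); they miss things now and then, are a little off and sometimes report something else, mostly with a low value. They report only what shows in the picture. A call takes as long as a camera call. They do not tell look-alikes from the thing itself.
- boxes_of(thing, camera): "point" ([x, y, z] in m, in world coordinates, good to about 4 mm: the middle of the surface that is visible of it).
- place_of(thing, camera): "point" ([x, y, z] in m, in world coordinates, good to about 4 mm: a listed point, or the origin of a listed thing).
The state is a dict: "time_s": time; "joint_positions": joint angles; "joint_vel": joint speeds; "tau": joint torques, N m; "ee_pos": TCP position; "eef_rot": TCP orientation; "force": force on the tool from outside, world axes, zero at the start; "moment": the same for the moment, N m; "finger_gap": finger opening in m.
Only numpy, scipy, OpenCV 4.12 (cv2) and the standard library are available. Lean on these libraries where they do the work, as an engineer would, in place of code of your own. Each camera call takes 0.05 s, during which the arm holds its last target. There are 200 camera calls.

### The job

Three porcelain mill balls wait behind the yellow-tabbed stop of the sorting stand. With the fingertips, first press down the raised end of the seesaw gate so that it rocks over its pivot and leans to the other chute, and only then push the yellow tab to the left to open the stop, so that all three balls roll down that other chute into its tray. Do not touch or lift the balls, and leave the jar, the beaker and the brush where they are.

Things in the scene. Friction and masses are not known exactly. Their poses are not given: they have to be found in the camera images.
- station: Fixed plywood sorting stand, 680 mm wide (y), turned up to 15 deg. Origin on the work surface under the gate's pivot; +x away from the robot, +y left. The gate lies along y, a chute and tray at each end. Behind it (+x) a channel (36 mm wide inside, rims 22 mm above its floor) slopes gently down to the gate's middle, its last 40 mm steeply; released balls roll out at its low end. Highest part: the stop's tab.
- gate (a joint): Tilt of the seesaw trough (260 x 52 mm, walls 30 mm; pivot along the stand's x, 135 mm up), rad: +0.26 = left end fully down, feeds left tray; -0.26 = right end down. Starts fully down on either side. Top-heavy (brass disc on a mid post, top 90 mm above the pivot, robot's side): pressed past level it falls to its other stop by itself and stays. About 0.5 N on a press plate rocks it.
- gate_left_pad (a point): Middle of the top of the left red press plate (52 x 40 mm, 6 mm thick, 60 mm free below), 56 mm to the stand's -x and 108 mm to +y of the pivot. About 162 mm above the surface when raised, 107 mm when down. It moves with the gate.
- gate_right_pad (a point): The same on the right (-y) press plate.
- stop (a joint): Slide of the stop along the stand's +y (left), m: 0 = shut, blocking the channel, 0.055 = fully open (end stop). The channel is clear from 0.045. It stays where it is left; about 1 N pushes it.
- stop_tab (a point): Middle of the top of the stop's yellow tab, a block 22 (x) x 12 (y) x 40 mm tall, top 247 mm above the surface, 72 mm to the stand's +x of its origin. Push its right (-y) face towards +y. Below it is a steel plate 46 mm wide (y). The first ball rests against that plate; ball tops lie 40 to 45 mm below the tab top.
- tray_left (a point): Middle of the inner floor of the left tray, 16 mm above the surface; tray inside 100 mm (x) by 110 mm (y), grey floor, wooden walls. The end of the left chute reaches over its inner wall.
- tray_right (a point): The same for the right tray.
- ball1_center (a point): Centre of the first white porcelain ball, 30 mm diameter, 34 g, next to the stop.
- ball2_center (a point): Centre of the second ball, the same.
- ball3_center (a point): Centre of the third ball, the same.
- jar: Bystander: amber glass jar with cork, 52 mm diameter, 75 mm tall; origin at the middle of its underside.
- beaker: Bystander: terracotta beaker, 64 mm across the rim, 70 mm tall; origin at the middle of its underside.
- brush: Bystander: brush 160 mm long lying on the table in front of the stand; origin in its underside.
Not all that is in view belongs to the job. Leave any pink or turquoise look-alike of the part that bears ball3_center alone.

How it is judged (in metres and radians):
On the way, in this order (a step that is already met when the one before it is completed fails the run):
1. the gate has been rocked over to its other side while the stop is still shut (distance of gate_left_pad from where it was at the start of the episode above 0.03 m and (value of joint gate above 0.2 rad or value of joint gate below -0.2 rad) and value of joint stop below 0.01 m), for 0.2 s.
2. all three balls have run into the tray at the gate's new low end (distance of gate_left_pad from where it was at the start of the episode above 0.03 m and ((value of joint gate above 0.2 rad and x of ball1_center in the frame of tray_left between -0.05 and 0.05 m and y of ball1_center in the frame of tray_left between -0.06 and 0.06 m and z of each of ball1_center, ball2_center, ball3_center in the frame of tray_left below 0.04 m and x of ball2_center in the frame of tray_left between -0.05 and 0.05 m and y of ball2_center in the frame of tray_left between -0.06 and 0.06 m and x of ball3_center in the frame of tray_left between -0.05 and 0.05 m and y of ball3_center in the frame of tray_left between -0.06 and 0.06 m) or (value of joint gate below -0.2 rad and x of ball1_center in the frame of tray_right between -0.05 and 0.05 m and y of ball1_center in the frame of tray_right between -0.06 and 0.06 m and z of each of ball1_center, ball2_center, ball3_center in the frame of tray_right below 0.04 m and x of ball2_center in the frame of tray_right between -0.05 and 0.05 m and y of ball2_center in the frame of tray_right between -0.06 and 0.06 m and x of ball3_center in the frame of tray_right between -0.05 and 0.05 m and y of ball3_center in the frame of tray_right between -0.06 and 0.06 m))), for 0.2 s.
At the end, for the whole second after the job is handed in: The gate leans fully (over 0.2 rad) to the side opposite to where it started, the stop stands open (over 35 mm), and all three balls lie at rest on the floor of the tray on the gate's new low side (all of step 2 and value of joint stop above 0.035 m and linear speed of each of ball1, ball2, ball3 below 0.06 m/s); the robot touches nothing.
It fails at once if a ball is touched by the robot (contact force between any of the arm, the fingers and ball1 above 0.2 N or contact force between any of the arm, the fingers and ball2 above 0.2 N or contact force between any of the arm, the fingers and ball3 above 0.2 N).
It fails at once if a ball is lifted (height (world z) of any of ball1_center, ball2_center, ball3_center above 0.22 m).
It fails at once if a bystander is moved by more than 20 mm (distance of any of jar, beaker, brush from where it was at the start of the episode above 0.02 m).
It also fails if it takes over 48 s, if anything falls off the work surface, if the arm or the gripper's body presses on something with over 40 N, if the wrist force passes 120 N, or if a joint passes its speed limit or range.

## Working session

There is one attempt and no reset: what is moved stays moved. The work goes in short steps, Python scripts to look and compute and a shell command to move; the robot and the scene stay as the last step left them, time stands still between calls to the robot, and variables do not carry over. Pictures are saved under pics/ and viewed, about 8 in all and at most 12, crops included, and the job is handed in when it is done.

```bash
mkdir -p pics; python3 - <<'E'
from workcell import bot, viewer, boxes_of, place_of
import cv2, numpy as np
a=viewer.get_image("side"); b=viewer.get_image("top")
cv2.imwrite("pics/s1.png",a); cv2.imwrite("pics/t1.png",b)
for n in ["station","gate_left_pad","gate_right_pad","stop_tab","tray_left","tray_right","ball1_center","ball2_center","ball3_center","jar","beaker","brush"]:
    for c in ["side","top"]:
        print(n,c,[(np.round(d["point"],3).tolist(),round(d["p"],2)) for d in place_of(n,c)[:3]])
s=bot.observe(); print(s["time_s"],s["ee_pos"],np.round(s["eef_rot"],3).tolist(),s["finger_gap"],bot.tcp_to_tips)
E
```

```text
station side [([0.564, -0.057, 0.002], 0.77), ([0.677, -0.082, 0.19], 0.61)]
station top [([0.564, -0.055, -0.004], 0.56)]
gate_left_pad side [([0.534, 0.056, 0.112], 0.71)]
gate_left_pad top [([0.531, 0.057, 0.104], 0.68)]
gate_right_pad side [([0.486, -0.153, 0.164], 0.62)]
gate_right_pad top [([0.49, -0.146, 0.162], 0.62)]
stop_tab side [([0.631, -0.072, 0.249], 0.54)]
stop_tab top [([0.633, -0.075, 0.24], 0.59)]
tray_left side [([0.622, 0.211, 0.014], 0.7)]
tray_left top [([0.627, 0.208, 0.011], 0.74)]
tray_right side [([0.502, -0.327, 0.017], 0.82)]
tray_right top [([0.501, -0.326, 0.018], 0.77), ([0.626, 0.206, 0.011], 0.18)]
ball1_center side [([0.564, -0.056, 0.004], 0.7), ([0.65, -0.077, 0.189], 0.57)]
ball1_center top [([0.649, -0.072, 0.186], 0.57)]
ball2_center side [([0.675, -0.086, 0.189], 0.53)]
ball2_center top [([0.68, -0.082, 0.189], 0.71), ([0.632, -0.074, 0.243], 0.41)]
ball3_center side [([0.824, -0.037, 0.016], 0.66), ([0.711, -0.092, 0.194], 0.59), ([0.732, -0.189, 0.017], 0.56)]
ball3_center top [([0.735, -0.186, 0.017], 0.67), ([0.711, -0.093, 0.191], 0.62), ([0.815, -0.108, 0.02], 0.54)]
jar side [([0.67, -0.272, 0.0], 0.88)]
jar top [([0.667, -0.268, 0.001], 0.76)]
beaker side [([0.73, 0.076, -0.003], 0.66)]
beaker top [([0.736, 0.071, -0.002], 0.98)]
brush side [([0.405, 0.007, -0.002], 0.74)]
brush top [([0.404, 0.008, -0.002], 0.73)]
1.3 [0.2177102  0.5858558  0.24831551] [[-0.937, 0.348, -0.0], [0.348, 0.937, 0.0], [0.0, 0.0, -1.0]] 0.08529019546561738 0.017
```

View pics/s1.png

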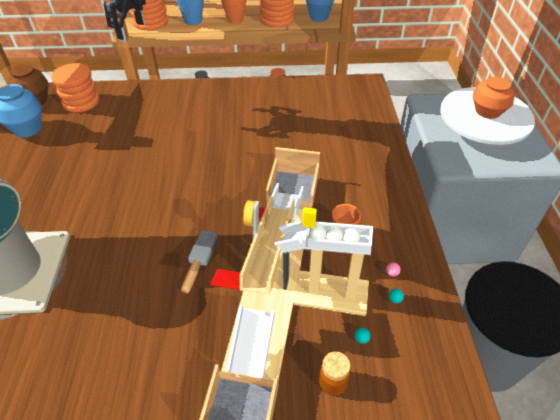

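View pics/t1.png

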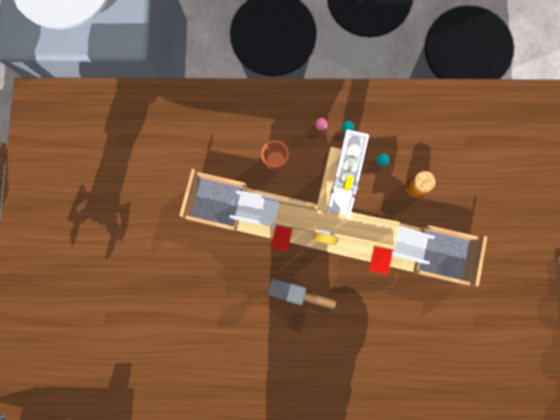

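The gate leans left: the left pad is down at top (282,238), and the right pad is raised at (381,261) in top and (228,279) in side. The yellow tab is at side (309,217), with the balls behind it. The stand yaw is about -12.8°. I'll press the right pad with the fingers closed.

```bash
python3 -m inch '[[0,0,0,0,0,55,0],[0,0,0.05,15,-40,55,0],[0,0,0.1,30,-85,55,0],[0,0,0.13,46,-130,55,0],[0,0,0.13,62,-175,55,0],[0,0,0.13,78,-220,55,0],[0,0,0.13,94,-265,55,0],[0,0,0.13,110,-310,55,0],[0,0,0.13,126,-355,55,0],[0,0,0.13,142,-400,55,0]]' && python3 -m inch '[[0,0,0,16,-45,0,0],[0,0,0,32,-90,0,0],[0,0,0,48,-135,0,0],[0,0,0,64,-180,0,0],[0,0,0,80,-225,0,0],[0,0,0,96,-270,0,0],[0,0,0,110,-310,0,0],[0,0,0,119,-335,0,0],[0,0,0,119,-335,0,0],[0,0,0,119,-335,0,0]]'
```

```text
time_s: 2.3
ee_pos: [0.3599, 0.1841, 0.3037]
eef_rot: [[-0.975, 0.223, 0.001], [0.223, 0.975, 0.0], [-0.001, 0.001, -1.0]]
force: [1.3, -0.2, 0.5]
finger_gap: 0.0001
time_s: 3.3
ee_pos: [0.4785, -0.1494, 0.3031]
eef_rot: [[-0.974, 0.225, -0.001], [0.225, 0.974, 0.001], [0.001, 0.001, -1.0]]
force: [0.4, 0.3, 0.1]
finger_gap: -0.0001
```

```bash
python3 -m inch '[[0,0,0,0,0,-40,0],[0,0,0,0,0,-80,0],[0,0,0,0,0,-110,0],[0,0,0,0,0,-120,0],[0,0,0,0,0,-128,0],[0,0,0,0,0,-136,0],[0,0,0,0,0,-144,0],[0,0,0,0,0,-152,0],[0,0,0,0,0,-160,0],[0,0,0,0,0,-167,0]]' && python3 -m inch '[[0,0,0,0,0,-5,0],[0,0,0,0,0,-5,0],[0,0,0,0,0,-5,0],[0,0,0,0,0,-5,0],[0,0,0,0,0,20,0],[0,0,0,0,0,60,0],[0,0,0,0,0,100,0],[0,0,0,0,0,140,0],[0,0,0,0,0,167,0],[0,0,0,0,0,167,0]]'; python3 - <<'E'
from workcell import bot, viewer, boxes_of, place_of
import cv2, numpy as np
cv2.imwrite("pics/s2.png",viewer.get_image("side")); viewer.get_image("top")
for n in ["gate_left_pad","gate_right_pad","stop_tab"]:
    for c in ["side","top"]:
        print(n,c,[(np.round(d["point"],3).tolist(),round(d["p"],2)) for d in place_of(n,c)[:3]])
E
```

```text
time_s: 4.3
ee_pos: [0.4788, -0.1492, 0.1359]
eef_rot: [[-0.975, 0.224, 0.0], [0.224, 0.975, -0.0], [-0.0, -0.0, -1.0]]
force: [-0.1, 0.7, -0.6]
finger_gap: 0.0001
time_s: 5.3
ee_pos: [0.4815, -0.1504, 0.309]
eef_rot: [[-0.975, 0.224, 0.01], [0.224, 0.975, -0.004], [-0.01, -0.002, -1.0]]
force: [0.3, -0.5, -0.2]
finger_gap: -0.0001
gate_left_pad side [([0.531, 0.053, 0.164], 0.71)]
gate_left_pad top [([0.532, 0.057, 0.161], 0.71), ([0.734, 0.071, -0.003], 0.32)]
gate_right_pad side [([0.486, -0.149, 0.108], 0.85)]
gate_right_pad top [([0.492, -0.146, 0.106], 0.69)]
stop_tab side [([0.63, -0.074, 0.251], 0.55)]
stop_tab top [([0.632, -0.074, 0.245], 0.47)]
```

View pics/s2.png

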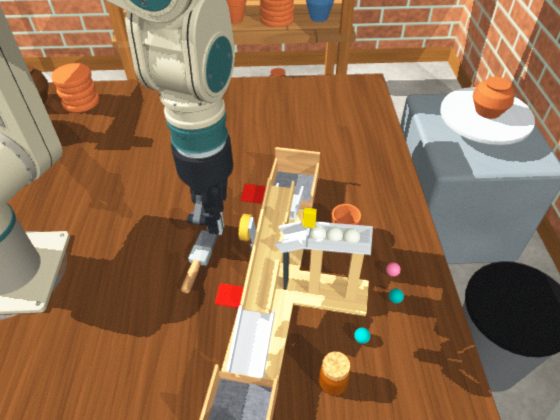

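The gate is now over to the right: the left pad is up at (252,193) and the right pad down at (230,295). The stop is still shut. Next I push the tab.

```bash
python3 -m inch '[[0,0,0,40,8,0,0],[0,0,0,80,15,0,0],[0,0,0,115,22,0,0],[0,0,0,139,26,0,0],[0,0,0,139,26,0,0],[0,0,0,139,26,-25,0],[0,0,0,139,26,-50,0],[0,0,0,139,26,-64,0],[0,0,0,139,26,-64,0],[0,0,0,139,26,-64,0]]'; python3 - <<'E'
from workcell import bot, viewer
import cv2
cv2.imwrite("pics/s3.png",cv2.resize(viewer.get_image("side")[120:320,180:440],None,fx=3,fy=3))
E
```

```text
time_s: 6.7
ee_pos: [0.6174, -0.1233, 0.2395]
eef_rot: [[-0.975, 0.224, -0.0], [0.224, 0.975, 0.0], [0.0, -0.0, -1.0]]
force: [-0.6, -0.0, 0.4]
finger_gap: -0.0
```

View pics/s3.png

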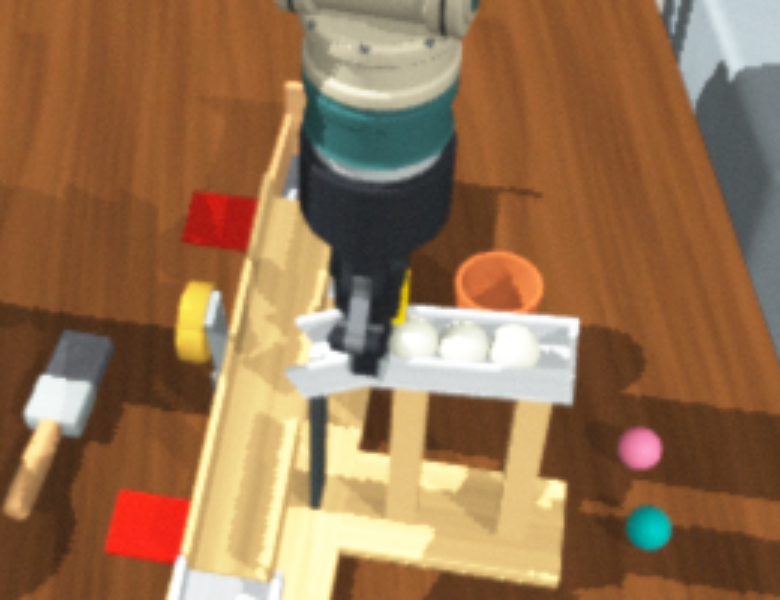

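The fingers sit right of the tab at about (365,340), with the tab showing behind them at (402,295). The balls are still in the channel at x 410–515.

```bash
python3 -m inch '[[0,0,0,3,13,0,0],[0,0,0,5,22,0,0],[0,0,0,7,31,0,0],[0,0,0,9,40,0,0],[0,0,0,11,49,0,0],[0,0,0,13,58,0,0],[0,0,0,15,67,0,0],[0,0,0,17,75,0,0],[0,0,0,18,80,0,0],[0,0,0,18,80,0,0]]'; python3 - <<'E'
from workcell import bot, viewer, place_of
import cv2, numpy as np
cv2.imwrite("pics/s4.png",viewer.get_image("side")); viewer.get_image("top")
for c in ["side","top"]:
    print(c,[(np.round(d["point"],3).tolist(),round(d["p"],2)) for d in place_of("stop_tab",c)[:3]])
E
```

```text
time_s: 7.75
ee_pos: [0.6357, -0.0421, 0.2391]
eef_rot: [[-0.975, 0.223, -0.0], [0.223, 0.975, 0.001], [0.001, 0.001, -1.0]]
force: [-0.6, -0.1, 0.6]
finger_gap: -0.0
side [([0.403, 0.006, -0.001], 0.5), ([0.641, -0.021, 0.252], 0.45)]
top [([0.644, -0.025, 0.245], 0.38)]
```

View pics/s4.png

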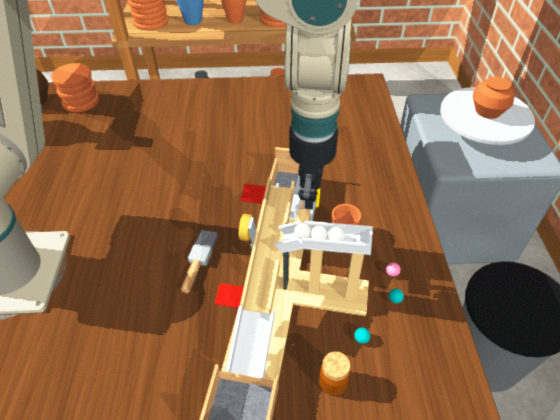

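The stop is open by about 51 mm, and the balls have started rolling at (302,232). I'll back off, go up and wait.

```bash
python3 -m inch '[[0,0,0,-1,-4,0,0],[0,0,0,-1,-4,20,0],[0,0,0,-1,-4,60,0],[0,0,0,-1,-4,100,0],[0,0,0,-30,0,120,0],[0,0,0,-60,20,120,0],[0,0,0,-90,50,120,0],[0,0,0,-120,90,120,0],[0,0,0,-150,130,120,0],[0,0,0,-180,170,120,0]]' && python3 -m inch '[[0,0,0,0,0,0,0],[0,0,0,0,0,0,0],[0,0,0,0,0,0,0],[0,0,0,0,0,0,0],[0,0,0,0,0,0,0],[0,0,0,0,0,0,0],[0,0,0,0,0,0,0],[0,0,0,0,0,0,0],[0,0,0,0,0,0,0],[0,0,0,0,0,0,0]]' && python3 -m inch '[[0,0,0,0,0,0,0],[0,0,0,0,0,0,0],[0,0,0,0,0,0,0],[0,0,0,0,0,0,0],[0,0,0,0,0,0,0],[0,0,0,0,0,0,0],[0,0,0,0,0,0,0],[0,0,0,0,0,0,0],[0,0,0,0,0,0,0],[0,0,0,0,0,0,0]]' | head -2;  python3 - <<'E'
from workcell import bot, viewer, place_of
import cv2, numpy as np
a=viewer.get_image("side"); b=viewer.get_image("top")
cv2.imwrite("pics/s5.png",np.hstack([a[140:420,140:420],b[100:380,240:520]]))
for n in ["stop_tab","gate_right_pad","ball1_center","ball2_center","ball3_center","jar","beaker","brush"]:
    for c in ["side","top"]:
        print(n,c,[(np.round(d["point"],3).tolist(),round(d["p"],2)) for d in place_of(n,c)[:3]])
E
```

```text
time_s: 8.95
ee_pos: [0.4543, 0.1275, 0.3594]
eef_rot: [[-0.974, 0.225, 0.001], [0.225, 0.974, 0.0], [-0.0, 0.0, -1.0]]
force: [0.7, 1.6, -0.3]
finger_gap: 0.0002
time_s: 9.95
ee_pos: [0.4557, 0.1269, 0.3593]
eef_rot: [[-0.975, 0.224, 0.0], [0.224, 0.975, -0.0], [-0.0, -0.0, -1.0]]
force: [-0.9, 1.0, -0.1]
finger_gap: -0.0002
time_s: 10.95
ee_pos: [0.4557, 0.1268, 0.3593]
stop_tab side [([0.645, -0.022, 0.25], 0.7), ([0.531, 0.054, 0.166], 0.66)]
stop_tab top [([0.642, -0.022, 0.244], 0.65), ([0.734, 0.073, 0.002], 0.21)]
gate_right_pad side [([0.484, -0.153, 0.109], 0.95), ([0.499, -0.324, 0.013], 0.71)]
gate_right_pad top [([0.489, -0.144, 0.106], 0.65)]
ball1_center side []
ball1_center top [([0.486, -0.36, 0.027], 0.53)]
ball2_center side [([0.494, -0.332, 0.031], 0.48)]
ball2_center top [([0.494, -0.334, 0.031], 0.54)]
ball3_center side [([0.73, -0.189, 0.016], 0.74), ([0.813, -0.108, 0.016], 0.66), ([0.823, -0.039, 0.017], 0.63)]
ball3_center top [([0.824, -0.042, 0.018], 0.66), ([0.735, -0.189, 0.018], 0.63), ([0.504, -0.299, 0.029], 0.62)]
jar side [([0.643, -0.021, 0.25], 0.29)]
jar top [([0.67, -0.274, 0.002], 0.55)]
beaker side [([0.728, 0.078, 0.001], 0.56)]
beaker top [([0.735, 0.074, 0.001], 0.56)]
brush side [([0.404, 0.006, -0.0], 0.77)]
brush top [([0.402, 0.007, -0.004], 0.61), ([0.486, -0.359, 0.028], 0.29)]
```

View pics/s5.png

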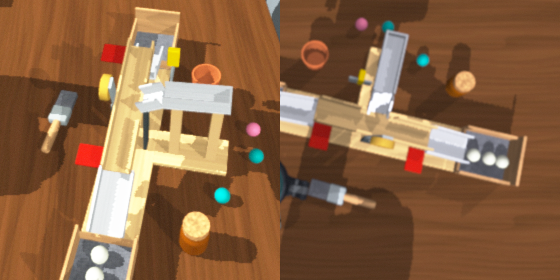

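All three balls lie in the right tray (right half of the picture, (474,155), (488,158), (502,162)). I'll check that they are at rest, then hand in.

```bash
python3 -m inch '[[0,0,0,0,0,0,0],[0,0,0,0,0,0,0],[0,0,0,0,0,0,0],[0,0,0,0,0,0,0],[0,0,0,0,0,0,0],[0,0,0,0,0,0,0],[0,0,0,0,0,0,0],[0,0,0,0,0,0,0],[0,0,0,0,0,0,0],[0,0,0,0,0,0,0]]' | head -1;  python3 - <<'E'
from workcell import bot, viewer, place_of
import numpy as np
viewer.get_image("top")
for n in ["ball1_center","ball2_center","ball3_center"]:
    print(n,[(np.round(d["point"],3).tolist(),round(d["p"],2)) for d in place_of(n,"top")[:4]])
print(bot.hand_in())
E
```

```text
time_s: 12.85
ball1_center [([0.486, -0.357, 0.025], 0.58)]
ball2_center [([0.489, -0.144, 0.11], 0.6), ([0.494, -0.331, 0.03], 0.44)]
ball3_center [([0.499, -0.301, 0.029], 0.63), ([0.738, -0.188, 0.017], 0.58), ([0.641, -0.022, 0.243], 0.51), ([0.821, -0.046, 0.02], 0.46)]
the job is handed in; nothing more can be done
None
```

I rocked the gate from left to right by pressing the right plate with the closed fingertips. Then I pushed the yellow tab left by about 52 mm, and all three balls rolled into the right tray. The arm was clear of everything when I handed the job in at about 13 s.

**Last checks:**
- **Gate:** before the tab push, the right plate was down at 0.106–0.108 m and the left plate up at 0.161–0.164 m, with the stop shut. After the balls had run, the right plate still read 0.106–0.109 m.
- **Balls:** all three were in the right tray at z about 0.03 m. Two readings more than a second apart agreed within detector noise, about 5 mm, so they were at rest.
- **Stop:** it was open by about 52 mm.
- **Bystanders:** the jar, beaker and brush were within a few mm of where they started.

**Disagreements:** the detector gave a few false hits, such as the look-alike balls, the right plate reported as ball 2, and the tab reported as the jar. The side view did not report ball 1, but the picture from the top camera shows all three balls in the tray. Hand-in reports no verdict.

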